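Run off the dumpling cooker: open the valve bay and hold the sprung drain rod at its mark

ROBOT

A 6-joint arm with a two-finger parallel gripper is mounted at the origin on the work surface. World frame = base frame: x ahead of the robot, y to its left, z up, the work surface at z = 0. Lengths are in m, angles in rad, forces in N, time in s.
With the tool pointing down it reaches from about 0.225 to 0.875 m from the base axis. Payload 3.4 kg.
Tool frame: the origin (TCP) lies between the finger pads; the fingertips stand 11 mm ahead of it and the grasp point (between the pads) lies 8 mm behind it (tips_ahead is the distance from the TCP to the fingertips, in m); z points along the fingers, x is the direction in which the jaws open and shut, and the axes are right-handed (so a half turn about z gives the same grasp; the last joint's range is limited). The gripper opens to 85 mm and grips with 20 to 120 N. Pads are 22 mm wide; open, the fingers measure 114 mm over their backs; the gripper's body (76 mm by 85 mm) begins 54 mm behind the grasp point. The pads swing forward as they close: fully open they stand 13 mm farther back than shut.
Start: joints at [-1.431, 0.276, 1.505, -0, 1.361, -0.121], TCP at [0.148, -0.556, 0.242] pointing down, gripper open.
Joint ranges: [-2.89, 2.89], [-0.75, 2.08], [0.22, 2.7], [-1.18, 4.32], [0.11, 2.71], [-2.7, 2.7]. Speed limits (rad/s): [2.57, 2.57, 3.14, 3.14, 3.14, 3.14].

INTERFACE

Orientations are given as a unit quaternion [w, x, y, z].
In Python, from rig import get_state, get_image, sign_off, masks_of, tips_ahead gives the robot as it stands.
- The arm moves only by the tool play_rows, never from a script. Its argument "series" is a list of rows, each an object of numbers: "fingers": the closure, from -1 (fully open) to 1 (shut); "dx", "dy", "dz": the shift along the world's x, y, z in mm; "turn": the turn about the world's z in rad. A call has 1 to 20 rows; each row shifts and turns the pose as measured when the row begins; what a row does not reach is not made up. A row lasts 1/12 s, in which the tool goes at most 41.7 mm and 7.16 degrees, less where a joint would pass 70% of its speed; a pose out of reach is approached as far as the arm can. A call with a gripper value outside its range is refused whole. The fingers move at their own pace and stop on an object; "squeeze" is the grip in N (left out, the last holds). Time passes only in rows, so rows that do not move let the fingers close. It gives the time, the measured TCP pose, the force and the opening at its end, in the units of the state.
- get_state(): the state, without advancing time (a new reading comes with each control period).
- get_image(name): name is "scene" or "top"; returns a dict with "pixels" (384x512x3 uint8, red, green, blue), "vfov" (degrees; the focal length in pixels is half the picture's height over the tangent of half this angle, whatever the lens; pixels are square), "cx", "cy" (the principal point, pixels), "rvec" (rotation vector, rad) and "tvec" (3), from world to camera coordinates, as OpenCV has them. Camera axes: x right, y down, z forward; pixel columns grow to the right and rows downward; lengths in m; the calibration is good to about 2 mm. A picture is of the moment at which its call begins. There is no depth.
- sign_off(): hands the job in, once; it reports no verdict.
Trained networks look in a picture, given as the dict that the camera call returned (one of the last four; its "shot" number tells which), for a name from the list of things; names that differ only in an ending like _2 or _b are one class to them, and where a whole thing is asked for, a point or a joint stands for the part that bears it (a point fixed in the world has none). Each returns a list of dicts, best first, with "p" (0 to 1); they miss things now and then, are a little off and sometimes report something else, mostly with a low value. They report only what shows in the picture. A call takes as long as a camera call.
- masks_of(picture, label): "region" (384x512 bool, what is visible of it) and "xy" ([column, row] in pixels, amid what is visible of it).
The state is a dict: "clock": time; "qpos": joint angles; "qd": joint speeds; "effort": joint torques, N m; "position": TCP position; "ee_rot": TCP orientation; "contact_force": force on the tool from outside, world axes, zero at the start; "moment": the same for the moment, N m; "width": finger opening in m.
Only numpy, scipy, OpenCV 4.12 (cv2) and the standard library are available. Lean on these libraries where they do the work, as an engineer would, in place of code of your own. Each camera call takes 0.05 s, during which the arm holds its last target. There are 200 camera calls.

TASK

Run off the starchy water left in the bottom of the dumpling cooker: swing the box-shaped steel door on its front wide open, about square to the front, then take the red knob behind it and draw the sprung drain rod steadily out until the yellow ring on the rod stands at the mouth of the brass guide tube, which is the slow-drain setting; do not pull on towards the stop, which would flood the gully. The valve shuts by its spring, so finish while holding the knob with the ring at the tube's mouth; leave the door open and leave the bottles, crockery and rolling pin where they are.

Things in the scene. Friction and masses are not known exactly. Their poses are not given: they have to be found in the camera images.
- cooker: steel counter-top dumpling cooker, fixed, 340 mm deep (x), 460 wide (y), 240 high, three strainer baskets in its top. Origin on the table under the middle of its upright front panel; x points from front to back, y to its left as the robot sees it, z up. The front panel ends 205 mm above the table; above it a control fascia slopes back, so there is free room above the bay
- bay_door (a joint): angle of the door, rad: 0 shut, 1.57 square to the front, 1.65 at its stop; opening swings the right (-y) edge towards the robot and to the left. It stays where left (0.12 N m friction). The door is a steel box open at its back, 190 mm wide, 160 high, 80 deep, hinged at its left edge, from 45 to 205 mm above the table; it starts shut or up to 0.25 ajar and covers the drain rod and knob
- door_handle (a point): point to grip on the door's handle: a black upright round bar 12 mm thick near the free edge, 30 mm clear of the door's face. On the bar's axis, 33 mm below the door's top, 172 mm above the table; the bar runs from 23 mm above to 82 mm below it, a standoff to the door at each end. Axes turn with the door (x into its face, y along its width to the hinge) and equal the cooker's at angle 0
- door_hinge (a point): point on the door's upright hinge axis, at the height of door_handle. Opening turns the door clockwise seen from above about it. With the door shut, door_handle lies 162 mm to the right (-y) and 117.5 mm to the front (-x) of it
- drain_knob: red knob on the rod's end: a round grip 25 mm in diameter, 32 mm long, with a flange 37 mm wide, 7 mm thick on its front end. Origin on its axis in the middle of the grip, 160 mm above the table, 52 mm in front of the front panel when home; x along the rod into the cooker. With the door open it is pinched across from above: 60 mm is free on both sides, nothing above, pipe and box 50 mm below
- drain_rod (a joint): how far the rod is drawn out, m: 0 home, 0.062 with the middle of the yellow ring at the tube's mouth, 0.090 at the stop. The 12 mm steel rod slides straight out of the tube along the cooker's -x. An inner spring pulls it home: 3.9 N at home, 12 N at the ring (0.13 N per mm), plus 0.6 N friction; let go, it slides home
- tube_mouth (a point): centre of the mouth of the brass guide tube (26 mm diameter), fixed to the cooker, on the rod's axis, 25 mm in front of the front panel. Axes as the cooker's
- rod_mark (a point): middle of the yellow ring on the rod (8 mm wide), on the rod's axis, moving with the rod: 62 mm inside the tube mouth when the rod is home, at the tube mouth when the rod is drawn to its mark
- soy_bottle: brown glass soy sauce bottle, red cap, 60 mm diameter, 190 mm tall, standing beside the cooker's front; origin at the centre of its underside. Bystander: leave it where it is
- vinegar_jar: clear glass jar, green lid, 68 mm diameter, 120 mm tall, standing beside the cooker's front; origin at the centre of its underside. Bystander
- tea_cup: blue ceramic cup, 72 mm diameter, 75 mm tall, standing in front of the cooker, right of the door; origin at the centre of its underside. Bystander
- dipping_bowl: small white bowl, 110 mm diameter, 45 mm tall, on the left in front of the robot; origin at the centre of its underside. Bystander
- rolling_pin: slim wooden rolling pin, 220 mm long, 28 mm diameter, lying on the right; origin under its middle, x along it. Bystander

How it is judged:
On the way, in this order (a step that is already met when the one before it is completed fails the run):
1. the door is swung open to more than 1.2 rad while the drain rod is still home (value of joint bay_door above 1.2 rad and value of joint drain_rod below 0.01 m), for 0.2 s.
2. the fingers hold the knob with the yellow ring at the tube's mouth (value of joint drain_rod between 0.054 and 0.072 m and contact force between the fingers and drain_knob above 4 N), for 0.3 s.
At the end, for the whole second after the job is handed in: The program ends holding: the fingers still bear on the knob (more than 4 N), the rod stands still, drawn out 54 to 72 mm (yellow ring within about 8 to 10 mm of the tube's mouth), the door is open more than 1.2 rad, and every bystander is within 40 mm of where it began (all of step 2 and value of joint bay_door above 1.2 rad and velocity of joint drain_rod between -0.01 and 0.01 m/s and distance of each of soy_bottle, vinegar_jar, tea_cup, dipping_bowl, rolling_pin from where it was at the start of the episode below 0.04 m); the arm keeps its last pose, push and grip.
It fails at once if the rod is pulled well past its mark (more than 80 mm out) (value of joint drain_rod above 0.08 m).
It fails at once if anything loose on the table is shifted by more than 40 mm (distance of any of soy_bottle, vinegar_jar, tea_cup, dipping_bowl, rolling_pin from where it was at the start of the episode above 0.04 m).
It also fails if it takes over 48 s, if anything falls off the work surface, if the arm or the gripper's body presses on something with over 40 N, if the wrist force passes 120 N, or if a joint passes its speed limit or range.

## Working session

There is one attempt and no reset: what is moved stays moved. The work goes in short steps, Python scripts to look and compute and a tool call to move; the robot and the scene stay as the last step left them, time stands still between calls to the robot, and variables do not carry over. Pictures are saved under pics/ and viewed, about 8 in all and at most 12, crops included, and the job is handed in when it is done.

Besides the shell and the picture viewer there is one more tool, called after "Emit:" as name([rows], argument=value, ...), one row to a line, values as JSON. play_rows: Moves the arm, as the interface text tells. Its arguments: {"type":"object","properties":{"series":{"type":"array"},"squeeze":{"type":"number"}},"required":["series"]}

```bash
mkdir -p pics; ls
cat > h.py <<'E'
import numpy as np, cv2
from rig import *
def K(im):
    f=192/np.tan(np.radians(im["vfov"])/2); return np.array([[f,0,im["cx"]],[0,f,im["cy"]],[0,0,1]])
def save(im,n): cv2.imwrite("pics/"+n,im["pixels"][:,:,::-1])
def cam(im):
    R=cv2.Rodrigues(np.array(im["rvec"],float))[0]; t=np.array(im["tvec"],float).ravel(); return R,t
def ray(im,xy):
    R,t=cam(im); d=R.T@np.linalg.solve(K(im),[xy[0],xy[1],1]); return -R.T@t,d/np.linalg.norm(d)
def tri(im1,p1,im2,p2):
    a,u=ray(im1,p1); b,v=ray(im2,p2)
    s=np.linalg.lstsq(np.c_[u,-v],b-a,rcond=None)[0]; x=a+s[0]*u;y=b+s[1]*v
    return (x+y)/2,np.linalg.norm(x-y)
def onz(im,p,z):
    a,u=ray(im,p); return a+u*(z-a[2])/u[2]
def proj(im,P):
    R,t=cam(im); return cv2.projectPoints(np.array(P,float).reshape(-1,3),R,t,K(im),None)[0].reshape(-1,2) if 0 else ((lambda q:(q/q[:,2:])[:,:2])((np.array(P,float).reshape(-1,3)@R.T+t)@K(im).T))
E
python3 - <<'E'
from h import *
ims={n:get_image(n) for n in("scene","top")}
for n,im in ims.items(): save(im,n+"0.png"); print(n,-cam(im)[0].T@cam(im)[1])
for l in "cooker bay_door door_handle drain_knob soy_bottle vinegar_jar tea_cup dipping_bowl rolling_pin".split():
    for n,im in ims.items():
        r=masks_of(im,l)[:2]; print(l,n,[(round(d["p"],2),np.round(d["xy"]).tolist(),int(d["region"].sum())) for d in r])
cv2.imwrite("pics/both0.png",np.vstack([im["pixels"][:,:,::-1] for im in ims.values()])[:, :])
E
```

```text
pics
scene [0.53161    0.84011948 1.01199748]
top [0.34486274 0.01837938 1.23837311]
cooker scene [(0.62, [157.0, 194.0], 23142), (0.26, [215.0, 306.0], 931)]
cooker top [(0.83, [243.0, 75.0], 27842)]
bay_door scene [(0.8, [234.0, 186.0], 2664)]
bay_door top [(0.85, [251.0, 153.0], 3256)]
door_handle scene [(0.98, [232.0, 183.0], 2823)]
door_handle top [(0.78, [254.0, 153.0], 3233)]
drain_knob scene []
drain_knob top []
soy_bottle scene [(0.92, [252.0, 136.0], 451)]
soy_bottle top [(0.78, [347.0, 175.0], 567)]
vinegar_jar scene [(0.66, [214.0, 306.0], 997)]
vinegar_jar top [(0.93, [119.0, 154.0], 731)]
tea_cup scene [(0.88, [275.0, 171.0], 439)]
tea_cup top [(0.77, [300.0, 206.0], 550), (0.25, [349.0, 175.0], 563)]
dipping_bowl scene [(0.61, [320.0, 276.0], 1064)]
dipping_bowl top [(0.67, [149.0, 256.0], 1252), (0.22, [120.0, 154.0], 770)]
rolling_pin scene [(0.25, [216.0, 307.0], 938)]
rolling_pin top [(0.58, [392.0, 220.0], 648)]
```

View pics/scene0.png

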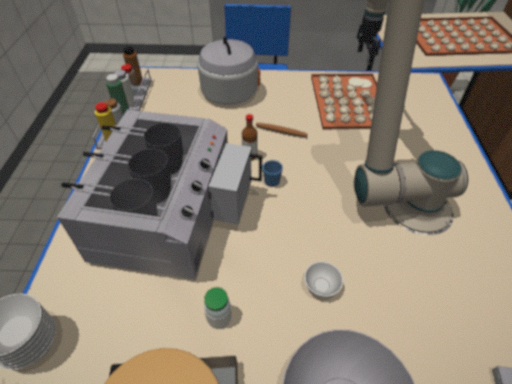

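View pics/top0.png

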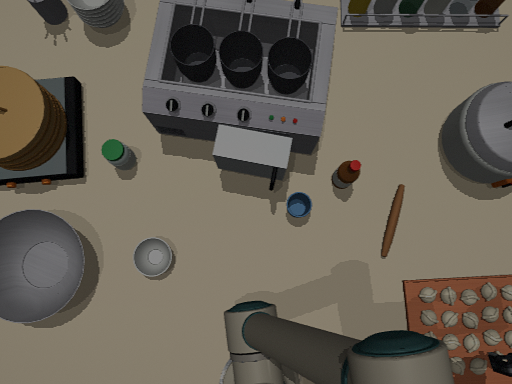

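The scene view shows the door box at about (232,183) with its black handle near (257,165). In the top view the door top spans (214..292, 127..165) and the handle is near (275,175). The bystanders match the network's finds. Next I'll enlarge the door.

Run:
```python
import cv2,numpy as np
a=cv2.imread("pics/scene0.png")[125:235,190:290];b=cv2.imread("pics/top0.png")[110:210,200:310]
def u(x,ox,oy):
    y=cv2.resize(x,None,fx=5,fy=5,interpolation=cv2.INTER_CUBIC)[:, :]
    for i in range(0,x.shape[1],20): cv2.putText(y,str(ox+i),(i*5,10),0,.4,(0,255,255)); cv2.line(y,(i*5,12),(i*5,20),(0,255,255))
    for i in range(0,x.shape[0],20): cv2.putText(y,str(oy+i),(0,i*5+4),0,.4,(0,255,0))
    return y
A=u(a,190,125);B=u(b,200,110)
A=cv2.resize(A,(400,440));B=cv2.resize(B,(400,364));B=np.vstack([B,np.zeros((76,400,3),np.uint8)])
cv2.imwrite("pics/crop0.png",np.hstack([A,B]))
```

```text
(no output)
```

View pics/crop0.png

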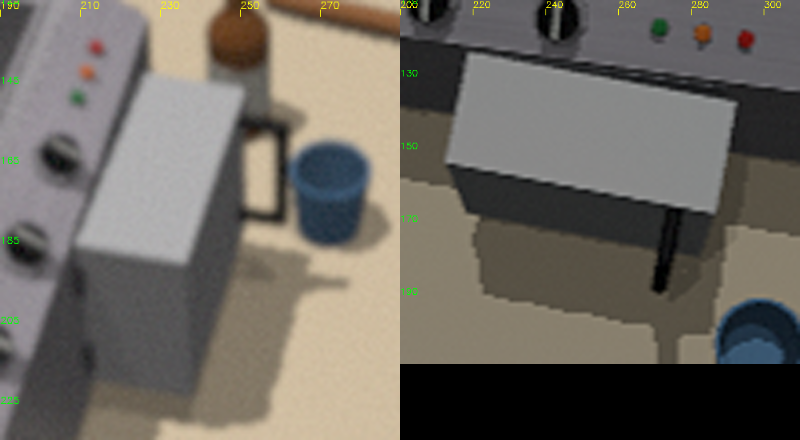

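The crop shows the door top's corners clearly in both views and the handle bar as an upright black bracket. The door stands slightly ajar. I'll triangulate the corners and the handle.

Run:
```python
from h import *
np.set_printoptions(precision=4,suppress=True)
S=get_image("scene");T=get_image("top")
t=dict(BL=(218.4,124.6),BR=(292.4,138),FR=(286.1,168.3),FL=(212.7,154.8))
s=dict(BL=(209.5,186.2),BR=(226.8,143),FR=(251.2,147),FL=(237,190.7))
P={}
for k in t:
    P[k],e=tri(S,s[k],T,t[k]); print(k,P[k],e, onz(T,t[k],.205),onz(S,s[k],.205))
q={k:(onz(T,t[k],.205)+onz(S,s[k],.205))/2 for k in t}
for a,b in(("BL","BR"),("FL","FR")):
    d=q[b]-q[a];print("yaw door",np.arctan2(d[0],-d[1]),np.linalg.norm(d))
# cooker edge
g=cv2.GaussianBlur(cv2.cvtColor(T["pixels"],cv2.COLOR_RGB2GRAY).astype(float),(0,0),.8)
pts=[]
for c in list(range(155,210,3))+list(range(298,318,3)):
    col=g[100:150,c]; r=100+np.argmin(np.diff(col))+.5; pts.append((c,r))
W=np.array([onz(T,p,.205) for p in pts]);print(np.c_[pts,W][::3])
f=np.polyfit(W[:,1],W[:,0],1);print("cooker slope",f,np.abs(np.polyval(f,W[:,1])-W[:,0]).max())
for im,l in((T,"door_handle"),):pass
for l,h in(("soy_bottle",.1),("tea_cup",.06),("vinegar_jar",.1)):
    r1=masks_of(S,l);r2=masks_of(T,l); print(l,tri(S,r1[0]["xy"],T,r2[0]["xy"]))
# handle bar: scene upper end (261,156), lower (260,179)
for sp in((261,156.5),(259.5,179)): print([onz(S,sp,z) for z in(.195,.09)])
for tp in((275.5,168),(271,189)): print([onz(T,tp,z) for z in(.195,.09)])
print(tri(S,(261,156.5),T,(276,168)),tri(S,(259.5,178.5),T,(271.2,187)))
```

```text
BL [0.6854 0.1134 0.2045] 0.002069055087546671 [0.6863 0.1132 0.205 ] [0.6843 0.1143 0.205 ]
BR [ 0.6514 -0.0748  0.2035] 0.002222162604376224 [ 0.6521 -0.0749  0.205 ] [ 0.6501 -0.0726  0.205 ]
FR [ 0.5728 -0.0583  0.2036] 0.0021202733850261266 [ 0.5735 -0.0584  0.205 ] [ 0.5717 -0.0563  0.205 ]
FL [0.6063 0.1264 0.2029] 0.002892611937138289 [0.6072 0.1259 0.205 ] [0.6046 0.1288 0.205 ]
yaw door -0.18041974626071225 0.19052174977221775
yaw door -0.17834825113178954 0.1876801900527544
[[155.     113.5      0.7149   0.2759   0.205 ]
 [164.     114.5      0.7123   0.2527   0.205 ]
 [173.     115.5      0.7098   0.2296   0.205 ]
 [182.     117.5      0.7046   0.2065   0.205 ]
 [191.     118.5      0.7021   0.1834   0.205 ]
 [200.     119.5      0.6996   0.1604   0.205 ]
 [209.     103.5      0.7425   0.1384   0.205 ]
 [304.     134.5      0.6615  -0.1043   0.205 ]
 [313.     135.5      0.659   -0.1271   0.205 ]]
cooker slope [0.1612 0.6826] 0.03764976699995859
soy_bottle (array([ 0.5801, -0.2281,  0.1159]), np.float64(0.01207389821289251))
tea_cup (array([ 0.4981, -0.0953,  0.0464]), np.float64(0.00909850906141567))
vinegar_jar (array([0.6466, 0.4102, 0.0637]), np.float64(0.011241028485714028))
[array([ 0.54  , -0.0245,  0.195 ]), array([ 0.541 , -0.1356,  0.09  ])]
[array([0.5423, 0.0718, 0.195 ]), array([ 0.5437, -0.0269,  0.09  ])]
[array([ 0.5764, -0.0324,  0.195 ]), array([ 0.5997, -0.0375,  0.09  ])]
[array([ 0.5225, -0.021 ,  0.195 ]), array([ 0.5404, -0.025 ,  0.09  ])]
(array([ 0.5574, -0.0296,  0.1976]), np.float64(0.03659082278438002)) (array([ 0.5444, -0.0252,  0.0945]), np.float64(0.0015669389905807215))
```

Run:
```python
from h import *
from scipy.spatial.transform import Rotation as Rn
s=get_state();w,x,y,z=s["ee_rot"];M=Rn.from_quat([x,y,z,w]).as_matrix();print(M.round(3),np.arctan2(M[1,0],M[0,0]),s["qpos"],s["position"],s["clock"],s["width"],tips_ahead() if callable(tips_ahead) else tips_ahead)
```

```text
[[ 0.258 -0.966  0.   ]
 [-0.966 -0.258 -0.   ]
 [ 0.     0.    -1.   ]] -1.3099903969655236 [-1.43100870e+00  2.75920109e-01  1.50490222e+00  6.27112546e-07
  1.36070267e+00 -1.21018429e-01] [ 0.14825842 -0.55559078  0.24231564] 1.4 0.08530564146881732 0.011
```

Emit:
play_rows([
  {"fingers": -1,"dx": 18,"dy": 25,"dz": 5,"turn": 0.12},
  {"fingers": -1,"dx": 18,"dy": 25,"dz": 5,"turn": 0.12},
  {"fingers": -1,"dx": 18,"dy": 25,"dz": 5,"turn": 0.12},
  {"fingers": -1,"dx": 18,"dy": 25,"dz": 5,"turn": 0.12},
  {"fingers": -1,"dx": 18,"dy": 25,"dz": 5,"turn": 0.12},
  {"fingers": -1,"dx": 18,"dy": 25,"dz": 5,"turn": 0.12},
  {"fingers": -1,"dx": 18,"dy": 25,"dz": 5,"turn": 0.12},
  {"fingers": -1,"dx": 18,"dy": 25,"dz": 5,"turn": 0.12},
  {"fingers": -1,"dx": 18,"dy": 25,"turn": 0.12},
  {"fingers": -1,"dx": 18,"dy": 25,"turn": 0.12},
  {"fingers": -1,"dx": 18,"dy": 25,"turn": 0.12},
  {"fingers": -1,"dx": 18,"dy": 25,"turn": 0.12},
  {"fingers": -1,"dx": 18,"dy": 25,"turn": 0.12},
  {"fingers": -1,"dx": 18,"dy": 25,"turn": 0.12},
  {"fingers": -1,"dx": 18,"dy": 25,"turn": 0.12},
  {"fingers": -1,"dx": 18,"dy": 25,"turn": 0.12},
  {"fingers": -1,"dx": 18,"dy": 25,"turn": 0.12},
  {"fingers": -1,"dx": 18,"dy": 25,"turn": 0.12},
  {"fingers": -1,"dx": 18,"dy": 25,"turn": 0.12},
  {"fingers": -1,"dx": 18,"dy": 25,"turn": 0.12},
], squeeze=40)

```text
invalid input at $.series[8]: expected keys fingers, dx, dy, dz, turn
```

Emit:
play_rows([
  {"fingers": -1,"dx": 18,"dy": 25,"dz": 5,"turn": 0.12},
  {"fingers": -1,"dx": 18,"dy": 25,"dz": 5,"turn": 0.12},
  {"fingers": -1,"dx": 18,"dy": 25,"dz": 5,"turn": 0.12},
  {"fingers": -1,"dx": 18,"dy": 25,"dz": 5,"turn": 0.12},
  {"fingers": -1,"dx": 18,"dy": 25,"dz": 5,"turn": 0.12},
  {"fingers": -1,"dx": 18,"dy": 25,"dz": 5,"turn": 0.12},
  {"fingers": -1,"dx": 18,"dy": 25,"dz": 5,"turn": 0.12},
  {"fingers": -1,"dx": 18,"dy": 25,"dz": 5,"turn": 0.12},
  {"fingers": -1,"dx": 18,"dy": 25,"dz": 0,"turn": 0.12},
  {"fingers": -1,"dx": 18,"dy": 25,"dz": 0,"turn": 0.12},
  {"fingers": -1,"dx": 18,"dy": 25,"dz": 0,"turn": 0.12},
  {"fingers": -1,"dx": 18,"dy": 25,"dz": 0,"turn": 0.12},
  {"fingers": -1,"dx": 18,"dy": 25,"dz": 0,"turn": 0.12},
  {"fingers": -1,"dx": 18,"dy": 25,"dz": 0,"turn": 0.12},
  {"fingers": -1,"dx": 18,"dy": 25,"dz": 0,"turn": 0.12},
  {"fingers": -1,"dx": 18,"dy": 25,"dz": 0,"turn": 0.12},
  {"fingers": -1,"dx": 18,"dy": 25,"dz": 0,"turn": 0.12},
  {"fingers": -1,"dx": 18,"dy": 25,"dz": 0,"turn": 0.12},
  {"fingers": -1,"dx": 18,"dy": 25,"dz": 0,"turn": 0.12},
  {"fingers": -1,"dx": 18,"dy": 25,"dz": 0,"turn": 0.12},
], squeeze=40)

```text
clock: 3.07
position: [0.5169, -0.0359, 0.286]
ee_rot: [0.003, 0.83, 0.557, 0.006]
contact_force: [-0.1, -0.5, -0.6]
width: 0.0855
```

Emit:
play_rows([
  {"fingers": -1,"dx": 13,"dy": 6,"dz": 0,"turn": 0.1},
  {"fingers": -1,"dx": 12,"dy": 5,"dz": 0,"turn": 0.1},
  {"fingers": -1,"dx": 0,"dy": 0,"dz": -20,"turn": 0},
  {"fingers": -1,"dx": 0,"dy": 0,"dz": -20,"turn": 0},
  {"fingers": -1,"dx": 0,"dy": 0,"dz": -10,"turn": 0},
  {"fingers": -1,"dx": 0,"dy": 0,"dz": 0,"turn": 0},
  {"fingers": -1,"dx": 0,"dy": 0,"dz": 0,"turn": 0},
])

```text
clock: 3.65
position: [0.548, -0.0165, 0.2352]
ee_rot: [0.003, 0.762, 0.647, 0.009]
contact_force: [0.4, 0.1, -0.5]
width: 0.0852
```

Emit:
play_rows([
  {"fingers": -1,"dx": -5,"dy": -8,"dz": 0,"turn": -0.015},
  {"fingers": -1,"dx": 0,"dy": 0,"dz": 0,"turn": 0},
  {"fingers": -1,"dx": 0,"dy": 0,"dz": 0,"turn": 0},
])

```text
clock: 3.9
position: [0.543, -0.026, 0.2372]
ee_rot: [0.004, 0.768, 0.641, 0.01]
contact_force: [-0.1, 0.5, -0.7]
width: 0.0854
```

Run:
```python
from h import *
a=get_image("scene");b=get_image("top")
A=a["pixels"][90:240,180:330];B=b["pixels"][100:250,200:350]
save({"pixels":np.hstack([cv2.resize(x,(400,400),interpolation=cv2.INTER_CUBIC) for x in(A,B)])},"crop1.png")
```

```text
(no output)
```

View pics/crop1.png

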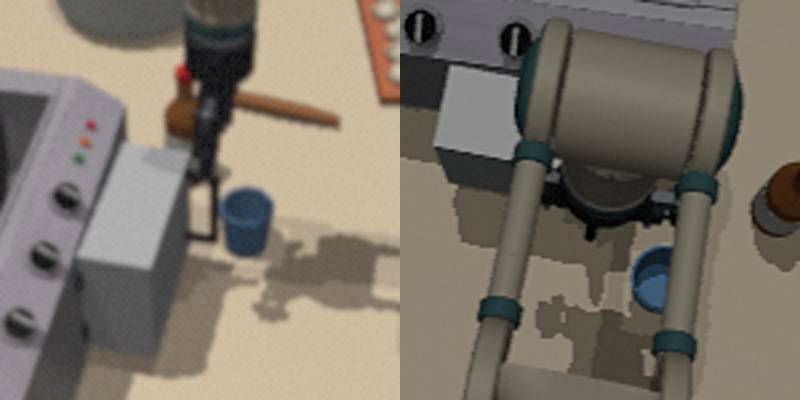

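Both views show the open gripper straight above the handle bar, with a finger on each side. I'll go down and close.

Emit:
play_rows([
  {"fingers": -1,"dx": 0,"dy": 0,"dz": -18,"turn": 0},
  {"fingers": -1,"dx": 0,"dy": 0,"dz": -18,"turn": 0},
  {"fingers": -1,"dx": 0,"dy": 0,"dz": -18,"turn": 0},
  {"fingers": -1,"dx": 0,"dy": 0,"dz": -15,"turn": 0},
  {"fingers": -1,"dx": 0,"dy": 0,"dz": 0,"turn": 0},
  {"fingers": -1,"dx": 0,"dy": 0,"dz": 0,"turn": 0},
])

```text
clock: 4.5
position: [0.5457, -0.027, 0.171]
ee_rot: [0.009, 0.768, 0.64, 0.014]
contact_force: [0.3, 0.5, 1.4]
width: 0.0854
```

Emit:
play_rows([
  {"fingers": -0.5,"dx": -2,"dy": 2,"dz": -5,"turn": 0},
  {"fingers": 0,"dx": 0,"dy": 0,"dz": 0,"turn": 0},
  {"fingers": 0.5,"dx": 0,"dy": 0,"dz": 0,"turn": 0},
  {"fingers": 1,"dx": 0,"dy": 0,"dz": 0,"turn": 0},
  {"fingers": 1,"dx": 0,"dy": 0,"dz": 0,"turn": 0},
  {"fingers": 1,"dx": 0,"dy": 0,"dz": 0,"turn": 0},
  {"fingers": 1,"dx": 0,"dy": 0,"dz": 0,"turn": 0},
  {"fingers": 1,"dx": 0,"dy": 0,"dz": 0,"turn": 0},
  {"fingers": 1,"dx": 0,"dy": 0,"dz": 0,"turn": 0},
])

```text
clock: 5.25
position: [0.5461, -0.0252, 0.1701]
ee_rot: [0.012, 0.768, 0.64, 0.016]
contact_force: [0.5, 0.6, -0.7]
width: 0.0113
```

Emit:
play_rows([
  {"fingers": 1,"dx": -7,"dy": 7,"dz": 0,"turn": -0.05},
  {"fingers": 1,"dx": -7,"dy": 7,"dz": 0,"turn": -0.05},
  {"fingers": 1,"dx": -6,"dy": 8,"dz": 0,"turn": -0.05},
  {"fingers": 1,"dx": -6,"dy": 8,"dz": 0,"turn": -0.05},
  {"fingers": 1,"dx": -5,"dy": 9,"dz": 0,"turn": -0.05},
  {"fingers": 1,"dx": -5,"dy": 9,"dz": 0,"turn": -0.05},
  {"fingers": 1,"dx": 0,"dy": 0,"dz": 0,"turn": 0},
])

```text
clock: 5.83
position: [0.5114, 0.0235, 0.1702]
ee_rot: [0.016, 0.858, 0.513, 0.015]
contact_force: [0.5, 1.4, -1.6]
width: 0.011
```

Emit:
play_rows([
  {"fingers": 1,"dx": -8,"dy": 18,"dz": 0,"turn": -0.1},
  {"fingers": 1,"dx": -6,"dy": 19,"dz": 0,"turn": -0.1},
  {"fingers": 1,"dx": -4,"dy": 19,"dz": 0,"turn": -0.1},
  {"fingers": 1,"dx": -2,"dy": 20,"dz": 0,"turn": -0.1},
  {"fingers": 1,"dx": 0,"dy": 20,"dz": 0,"turn": -0.1},
  {"fingers": 1,"dx": 1,"dy": 10,"dz": 0,"turn": -0.05},
  {"fingers": 1,"dx": 0,"dy": 0,"dz": 0,"turn": 0},
])

```text
clock: 6.42
position: [0.4908, 0.1302, 0.1702]
ee_rot: [0.021, 0.967, 0.253, 0.006]
contact_force: [-0.4, -0.1, -0.6]
width: 0.0112
```

Emit:
play_rows([
  {"fingers": 1,"dx": 2,"dy": 20,"dz": 0,"turn": -0.1},
  {"fingers": 1,"dx": 4,"dy": 19,"dz": 0,"turn": -0.1},
  {"fingers": 1,"dx": 6,"dy": 19,"dz": 0,"turn": -0.1},
  {"fingers": 1,"dx": 8,"dy": 18,"dz": 0,"turn": -0.1},
  {"fingers": 1,"dx": 10,"dy": 17,"dz": 0,"turn": -0.1},
  {"fingers": 1,"dx": 7,"dy": 9,"dz": 0,"turn": -0.05},
  {"fingers": 1,"dx": 0,"dy": 0,"dz": 0,"turn": 0},
  {"fingers": 1,"dx": 0,"dy": 0,"dz": 0,"turn": 0},
])

```text
clock: 7.08
position: [0.5302, 0.2323, 0.1701]
ee_rot: [0.022, 0.999, -0.024, -0.002]
contact_force: [-2.8, 0.8, 2.0]
width: 0.0115
```

Emit:
play_rows([
  {"fingers": 1,"dx": 5,"dy": 6,"dz": 0,"turn": -0.04},
  {"fingers": 1,"dx": 5,"dy": 6,"dz": 0,"turn": -0.03},
  {"fingers": 1,"dx": 0,"dy": 0,"dz": 0,"turn": 0},
  {"fingers": 0.5,"dx": 0,"dy": 0,"dz": 0,"turn": 0},
  {"fingers": 0,"dx": 0,"dy": 0,"dz": 0,"turn": 0},
  {"fingers": -1,"dx": 0,"dy": 0,"dz": 0,"turn": 0},
  {"fingers": -1,"dx": 0,"dy": 0,"dz": 0,"turn": 0},
  {"fingers": -1,"dx": 0,"dy": 0,"dz": 0,"turn": 0},
  {"fingers": -1,"dx": 0,"dy": 0,"dz": 0,"turn": 0},
  {"fingers": -1,"dx": 0,"dy": 0,"dz": 25,"turn": 0},
  {"fingers": -1,"dx": 0,"dy": 0,"dz": 25,"turn": 0},
  {"fingers": -1,"dx": 0,"dy": 0,"dz": 25,"turn": 0},
  {"fingers": -1,"dx": 0,"dy": 0,"dz": 25,"turn": 0},
  {"fingers": -1,"dx": -15,"dy": 20,"dz": 10,"turn": 0.1},
  {"fingers": -1,"dx": -20,"dy": 10,"dz": 0,"turn": 0.12},
  {"fingers": -1,"dx": -20,"dy": 0,"dz": 0,"turn": 0.12},
  {"fingers": -1,"dx": -20,"dy": 0,"dz": 0,"turn": 0.12},
  {"fingers": -1,"dx": -20,"dy": 0,"dz": 0,"turn": 0.12},
  {"fingers": -1,"dx": 0,"dy": 0,"dz": 0,"turn": 0},
])

```text
clock: 8.67
position: [0.441, 0.2646, 0.2849]
ee_rot: [0.026, 0.97, 0.243, 0.005]
contact_force: [-0.7, 0.4, -0.0]
width: 0.0857
```

Run:
```python
from h import *
a=get_image("scene");b=get_image("top");save(a,"s2.png");save(b,"t2.png")
for l in("drain_knob","drain_rod","bay_door"):
  for im in(a,b): print(l,[(round(d["p"],2),np.round(d["xy"],1).tolist(),int(d["region"].sum())) for d in masks_of(im,l)[:2]])
A=a["pixels"][100:250,160:310];B=b["pixels"][90:240,190:340]
save({"pixels":np.hstack([cv2.resize(x,(400,400),interpolation=cv2.INTER_CUBIC) for x in(A,B)])},"crop2.png")
```

```text
drain_knob [(0.67, [232.2, 173.8], 123)]
drain_knob [(0.69, [250.7, 153.2], 159), (0.42, [298.8, 206.4], 532)]
drain_rod [(0.61, [235.1, 174.4], 115)]
drain_rod []
bay_door [(0.91, [239.1, 218.5], 3843), (0.68, [233.8, 174.0], 114)]
bay_door [(0.76, [202.0, 165.9], 3205)]
```

View pics/crop2.png

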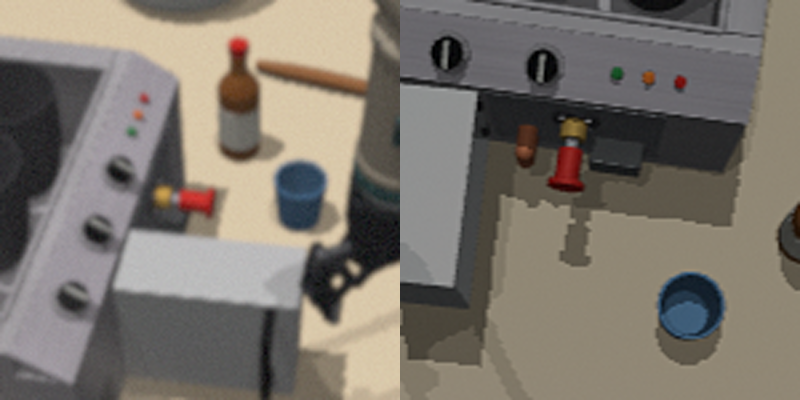

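The door now stands roughly square. The red knob shows at about (232,174) in the scene view and (252,153) in the top view, with the brass tube behind it and clear room around it. I'll triangulate it.

Run:
```python
from h import *
np.set_printoptions(precision=4,suppress=True)
a=get_image("scene");b=get_image("top")
def red(im,r0,r1,c0,c1):
    p=im["pixels"].astype(int); m=(p[...,0]>90)&(p[...,0]>2.2*p[...,1])&(p[...,0]>2.2*p[...,2])
    k=np.zeros_like(m);k[r0:r1,c0:c1]=1; m&=k; return m
ma=red(a,165,185,220,248);mb=red(b,138,166,240,265)
for m in(ma,mb):
    y,x=np.where(m);print(m.sum(),x.mean(),y.mean(),x.min(),x.max(),y.min(),y.max())
ca=np.argwhere(ma).mean(0)[::-1];cb=np.argwhere(mb).mean(0)[::-1]
print("red centroid tri",tri(a,ca,b,cb)); print("net tri",tri(a,(232.2,173.8),b,(250.7,153.2)))
print("at z .16",onz(a,ca,.16),onz(b,cb,.16))
# extent along cooker axis at z .16+: top-view back edge & front edge
psi=-.138;X=np.array([np.cos(psi),np.sin(psi),0]);Y=np.array([-X[1],X[0],0])
# model: render knob silhouette points to compare
def cyl(c,x0,x1,r): 
    return np.array([c+X*x+Y*r*np.cos(t)+np.array([0,0,r*np.sin(t)]) for x in(x0,x1) for t in np.linspace(0,2*np.pi,40)])
from scipy.optimize import least_squares
def mask(im,c):
    m=np.zeros((384*8,512*8),np.uint8)
    for x0,x1,r in((-.016,.016,.0125),(-.023,-.016,.0185)):
        h=cv2.convexHull((proj(im,cyl(c,x0,x1,r))*8+4).astype(np.int32));cv2.fillConvexPoly(m,h,1)
    return m
def res(v):
    o=[]
    for im,cc in((a,ca),(b,cb)):
        y,x=np.where(mask(im,v)); o+=[x.mean()/8-.5-cc[0],y.mean()/8-.5-cc[1]]
    return o
r=least_squares(res,[.6,.02,.16],diff_step=.01);print("fit",r.x,r.fun)
```

```text
86 233.34883720930233 175.12790697674419 227 239 172 179
116 252.44827586206895 152.0 246 257 145 159
red centroid tri (array([0.6251, 0.0265, 0.1619]), np.float64(0.002338894171000173))
net tri (array([0.624 , 0.0304, 0.17  ]), np.float64(0.0060375815326473665))
at z .16 [0.6241 0.0252 0.16  ] [0.6268 0.0264 0.16  ]
fit [0.6308 0.0255 0.1616] [-0.4991 -0.1634 -0.0729  0.4427]
```

Emit:
play_rows([
  {"fingers": -1,"dx": 13,"dy": -17,"dz": 0,"turn": 0.07},
  {"fingers": -1,"dx": 13,"dy": -17,"dz": 0,"turn": 0.07},
  {"fingers": -1,"dx": 13,"dy": -17,"dz": 0,"turn": 0.07},
  {"fingers": -1,"dx": 13,"dy": -17,"dz": 0,"turn": 0.07},
  {"fingers": -1,"dx": 13,"dy": -17,"dz": 0,"turn": 0.07},
  {"fingers": -1,"dx": 13,"dy": -17,"dz": 0,"turn": 0.07},
  {"fingers": -1,"dx": 13,"dy": -17,"dz": 0,"turn": 0.07},
  {"fingers": -1,"dx": 13,"dy": -17,"dz": 0,"turn": 0.07},
  {"fingers": -1,"dx": 13,"dy": -17,"dz": 0,"turn": 0.07},
  {"fingers": -1,"dx": 13,"dy": -17,"dz": 0,"turn": 0.07},
  {"fingers": -1,"dx": 13,"dy": -17,"dz": 0,"turn": 0.07},
  {"fingers": -1,"dx": 13,"dy": -17,"dz": 0,"turn": 0.07},
  {"fingers": -1,"dx": 13,"dy": -17,"dz": 0,"turn": 0.07},
  {"fingers": -1,"dx": 0,"dy": 0,"dz": 0,"turn": 0},
  {"fingers": -1,"dx": 0,"dy": 0,"dz": 0,"turn": 0},
])

```text
clock: 10.42
position: [0.6254, 0.0305, 0.2799]
ee_rot: [0.02, 0.752, 0.658, 0.014]
contact_force: [-0.1, -0.0, -0.6]
width: 0.0857
```

Emit:
play_rows([
  {"fingers": -1,"dx": 5,"dy": -5,"dz": -20,"turn": 0},
  {"fingers": -1,"dx": 0,"dy": 0,"dz": -20,"turn": 0},
  {"fingers": -1,"dx": 0,"dy": 0,"dz": -15,"turn": 0},
  {"fingers": -1,"dx": 0,"dy": 0,"dz": 0,"turn": 0},
  {"fingers": -1,"dx": 0,"dy": 0,"dz": 0,"turn": 0},
])

```text
clock: 10.83
position: [0.6302, 0.027, 0.2238]
ee_rot: [0.02, 0.754, 0.657, 0.015]
contact_force: [0.8, 0.7, 0.7]
width: 0.0858
```

Emit:
play_rows([
  {"fingers": -1,"dx": 0,"dy": -1,"dz": -18,"turn": 0},
  {"fingers": -1,"dx": 0,"dy": 0,"dz": -18,"turn": 0},
  {"fingers": -1,"dx": 0,"dy": 0,"dz": -18,"turn": 0},
  {"fingers": -1,"dx": 0,"dy": 0,"dz": -15,"turn": 0},
  {"fingers": -1,"dx": 0,"dy": 0,"dz": 0,"turn": 0},
  {"fingers": -1,"dx": 0,"dy": 0,"dz": 0,"turn": 0},
])

```text
clock: 11.33
position: [0.6328, 0.0293, 0.1607]
ee_rot: [0.024, 0.753, 0.657, 0.02]
contact_force: [-0.0, 0.5, 0.4]
width: 0.0853
```

Run:
```python
from h import *
a=get_image("scene");b=get_image("top")
A=a["pixels"][120:220,180:280];B=b["pixels"][100:200,200:300]
save({"pixels":np.hstack([cv2.resize(x,(400,400),interpolation=cv2.INTER_CUBIC) for x in(A,B)])},"crop3.png")
```

```text
(no output)
```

View pics/crop3.png

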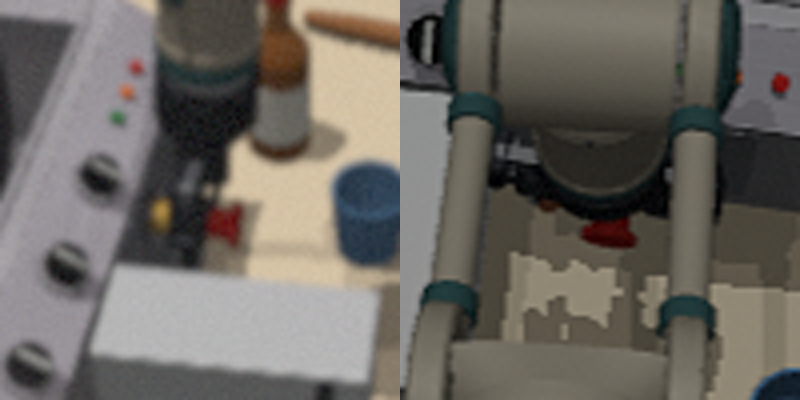

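The finger stands between the brass tube and the flange, over the grip. I'll close on the knob.

Emit:
play_rows([
  {"fingers": -1,"dx": -1,"dy": -3,"dz": -6,"turn": 0},
  {"fingers": -0.5,"dx": 0,"dy": 0,"dz": -3,"turn": 0},
  {"fingers": 0,"dx": 0,"dy": 0,"dz": 0,"turn": 0},
  {"fingers": 0.5,"dx": 0,"dy": 0,"dz": 0,"turn": 0},
  {"fingers": 1,"dx": 0,"dy": 0,"dz": 0,"turn": 0},
  {"fingers": 1,"dx": 0,"dy": 0,"dz": 0,"turn": 0},
  {"fingers": 1,"dx": 0,"dy": 0,"dz": 0,"turn": 0},
  {"fingers": 1,"dx": 0,"dy": 0,"dz": 0,"turn": 0},
  {"fingers": 1,"dx": 0,"dy": 0,"dz": 0,"turn": 0},
], squeeze=60)

```text
clock: 12.18
position: [0.6342, 0.0243, 0.1565]
ee_rot: [0.028, 0.753, 0.657, 0.022]
contact_force: [0.5, -1.1, 0.8]
width: 0.0235
```

Emit:
play_rows([
  {"fingers": 1,"dx": -5,"dy": 0.7,"dz": 0,"turn": 0},
  {"fingers": 1,"dx": -5,"dy": 0.7,"dz": 0,"turn": 0},
  {"fingers": 1,"dx": -5,"dy": 0.7,"dz": 0,"turn": 0},
  {"fingers": 1,"dx": -5,"dy": 0.7,"dz": 0,"turn": 0},
  {"fingers": 1,"dx": -5,"dy": 0.7,"dz": 0,"turn": 0},
  {"fingers": 1,"dx": -5,"dy": 0.7,"dz": 0,"turn": 0},
  {"fingers": 1,"dx": -5,"dy": 0.7,"dz": 0,"turn": 0},
  {"fingers": 1,"dx": 0,"dy": 0,"dz": 0,"turn": 0},
])

```text
clock: 12.85
position: [0.6121, 0.0274, 0.1566]
ee_rot: [0.04, 0.753, 0.656, 0.033]
contact_force: [4.7, -1.2, -4.2]
width: 0.023
```

Emit:
play_rows([
  {"fingers": 1,"dx": -9,"dy": 1.2,"dz": 0,"turn": 0},
  {"fingers": 1,"dx": -9,"dy": 1.2,"dz": 0,"turn": 0},
  {"fingers": 1,"dx": -9,"dy": 1.2,"dz": 0,"turn": 0},
], squeeze=80)

```text
clock: 13.1
position: [0.5934, 0.03, 0.1567]
ee_rot: [0.047, 0.752, 0.656, 0.04]
contact_force: [10.7, -1.2, -6.8]
width: 0.0229
```

Emit:
play_rows([
  {"fingers": 1,"dx": -10,"dy": 1.3,"dz": 0,"turn": 0},
  {"fingers": 1,"dx": -10,"dy": 1.3,"dz": 0,"turn": 0},
])

```text
clock: 13.27
position: [0.5793, 0.032, 0.1567]
ee_rot: [0.052, 0.752, 0.656, 0.045]
contact_force: [11.1, -1.9, -5.1]
width: 0.0226
```

```bash
cat > m.py <<'E'
from h import *
import sys
np.set_printoptions(precision=4,suppress=True)
a=get_image("scene");b=get_image("top");s=get_state()
d=np.array(s["position"][:2])-[.6342,.0243];print("pulled",d@[-.9905,.1376],s["position"],s["contact_force"])
p=b["pixels"].astype(int)
m=(p[...,0]>80)&(p[...,0]>2.2*p[...,1])&(p[...,0]>2.2*p[...,2]);m[:138]=0;m[200:]=0;m[:,:235]=0;m[:,270:]=0
y,x=np.where(m);print("top red",len(x),x.mean(),y.min(),y.max(),onz(b,(x[y>=y.max()-1].mean(),y.max()+.5),.16))
p=a["pixels"].astype(int)
m=(p[...,0]>80)&(p[...,0]>2.2*p[...,1])&(p[...,0]>2.2*p[...,2]);m[:160]=0;m[200:]=0;m[:,:215]=0;m[:,275:]=0
y,x=np.where(m);print("scene red",len(x),x.min(),x.max(),y.mean(),onz(a,(x.max()+.5,y[x>=x.max()-1].mean()),.16))
A=a["pixels"][140:220,190:290];B=b["pixels"][110:190,200:300]
save({"pixels":np.hstack([cv2.resize(A,(500,400),interpolation=cv2.INTER_CUBIC),cv2.resize(B[:,25:75],(250,400))])},sys.argv[1])
E
python3 m.py crop4.png
```

```text
pulled 0.0565618143007839 [0.5782 0.0321 0.1568] [11.8607 -2.5358 -9.0224]m.py:8: RuntimeWarning: Mean of empty slice.
  y,x=np.where(m);print("top red",len(x),x.mean(),y.min(),y.max(),onz(b,(x[y>=y.max()-1].mean(),y.max()+.5),.16))
  ret = ret.dtype.type(ret / rcount)
Traceback (most recent call last):
  File "m.py", line 8, in <module>
    y,x=np.where(m);print("top red",len(x),x.mean(),y.min(),y.max(),onz(b,(x[y>=y.max()-1].mean(),y.max()+.5),.16))
                                                    ~~~~~^^
ValueError: zero-size array to reduction operation minimum which has no identity
```

```bash
sed -i 's/^y,x=np.where(m);print("top red".*$/print(m.sum())/' m.py; python3 m.py crop4.png
```

```text
pulled 0.05569774648544038 [0.579  0.032  0.1569] [11.1591 -2.5767 -8.1198]
0
scene red 21 253 256 178.14285714285714 [0.552  0.0362 0.16  ]
```

View pics/crop4.png

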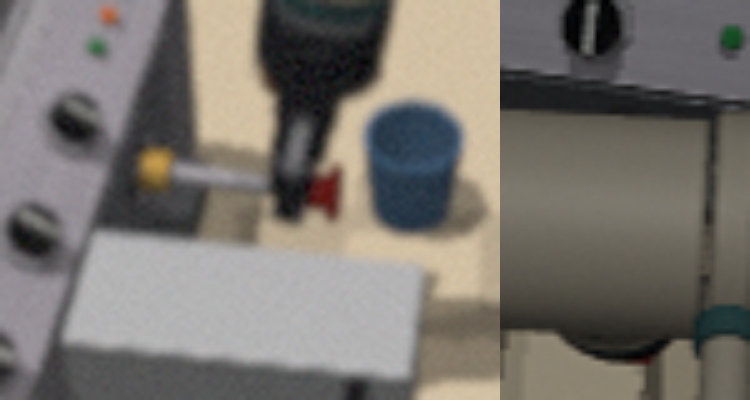

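The rod is out about 56 mm by both the arm's travel and the flange edge (x=256 in the scene view). The ring isn't visible yet. About 6 mm more to go.

Emit:
play_rows([
  {"fingers": 1,"dx": -9,"dy": 1.2,"dz": 0,"turn": 0},
])

```text
clock: 13.55
position: [0.5746, 0.0326, 0.1569]
ee_rot: [0.055, 0.752, 0.655, 0.047]
contact_force: [11.8, -3.0, -10.4]
width: 0.0226
```

```bash
python3 m.py crop5.png; python3 -c "
from rig import *
for i in range(6): get_image('top')
s=get_state();print(s['position'],s['contact_force'],s['width'],s['clock'])"
```

```text
pulled 0.062131132299497044 [0.5727 0.0329 0.1569] [ 11.8255  -2.5794 -10.0284]
0
scene red 19 254 257 178.10526315789474 [0.549  0.0349 0.16  ]
[0.57329096 0.03279523 0.15684338] [11.89175812 -1.02846993 -8.74134936] 0.02234308792710954 13.95
```

View pics/crop5.png

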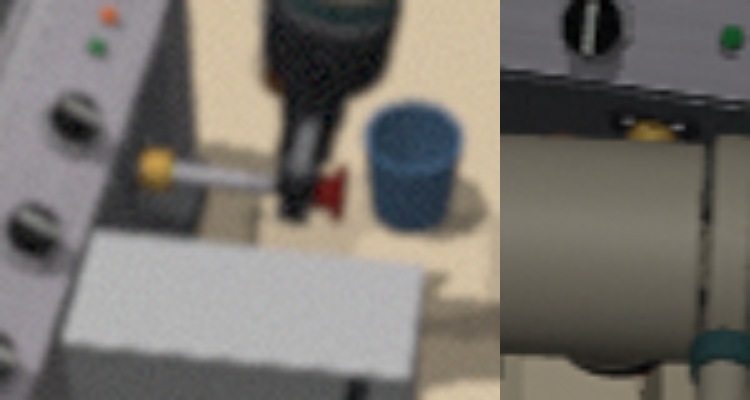

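Run:
```python
from h import *
np.set_printoptions(precision=1,suppress=True,linewidth=200)
a=get_image("scene");o=cv2.imread("pics/s2.png")[:,:,::-1]
psi=-.138;X=np.array([np.cos(psi),np.sin(psi),0])
c=np.array([.6308,.0255,.1612])
for d in(0,.054,.058,.062,.066,.072): print(d,proj(a,c-X*(.023+d)))
for im,r0,r1,c0 in((o,168,184,230),(a["pixels"],170,188,248)):
    q=im[r0:r1,c0:c0+16].astype(float); red=np.clip(q[...,0]-1.5*q[...,1],0,None).sum(0); print(c0,red)
for im in(o,a["pixels"]): print("yellow R-B",(im[166:182,214:230,0].astype(float)-im[166:182,214:230,2]).sum(0)/10, "G-B",(im[170:178,214:230,1].astype(float)-im[170:178,214:230,2]).sum(0)/10)
```

```text
0 [[238.5 175.8]]
0.054 [[255.7 178. ]]
0.058 [[257.  178.1]]
0.062 [[258.3 178.3]]
0.066 [[259.5 178.5]]
0.072 [[261.5 178.7]]
230 [734.  703.5 710.  702.5 703.  708.5 715.5 790.  829.  506.   55.    0.    0.    0.    0.    0. ]
248 [  0.    0.    0.    0.    0.5  53.  166.  243.5 302.5 311.5 207.5  17.    0.    0.    0.    0. ]
yellow R-B [ -3.   -2.3   1.2  16.8  43.9  66.4  76.9  80.9  74.6  56.   22.6   5.6  19.2  57.2  96.  114.4] G-B [-1.3 -2.2  0.3  9.3 25.3 39.2 46.7 48.7 45.3 32.  10.9  0.8 -1.7  0.3  1.6  4.9]
yellow R-B [-1.8 -2.2  0.9 16.8 42.2 64.6 75.3 75.9 74.2 67.4 49.8 22.2  4.5  0.1  4.3 13.9] G-B [-1.3 -1.2  0.5  9.4 25.7 39.2 44.7 46.2 46.5 44.  35.4 15.9  2.8 -1.2 -1.5  0.5]
```

Three checks agree: the arm's travel is about 61.5 mm, the flange edge shift gives about 59.5 mm, and yellow reaches about 1.2 px (4 mm) past the tube's mouth, which is half the ring. I'll hand in.

Run:
```python
from h import *
o=get_image("scene");print([(l,np.round(masks_of(o,l)[0]["xy"]).tolist()) for l in("soy_bottle","tea_cup","vinegar_jar","dipping_bowl")])
s=get_state();print(s["position"],s["width"],s["clock"]);print(sign_off())
```

```text
[('soy_bottle', [246.0, 136.0]), ('tea_cup', [274.0, 171.0]), ('vinegar_jar', [215.0, 308.0]), ('dipping_bowl', [320.0, 275.0])]
[0.57334832 0.03279365 0.15686799] 0.022746462471768994 14.25
the job is handed in; nothing more can be done
None
```

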